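# Check the stroke of a hand vacuum pump's lever

### The arm

A 6-joint arm with a two-finger parallel gripper is mounted at the origin on the work surface. World frame = base frame: x ahead of the robot, y to its left, z up, the work surface at z = 0. Lengths are in m, angles in rad, forces in N, time in s.
With the tool pointing down it reaches from about 0.375 to 0.9 m from the base axis. Payload 3.1 kg.
Tool frame: the origin (TCP) lies midway between the tips of the shut fingers; the grasp point (between the pads) lies 19 mm behind it; y points along the fingers, z is the direction in which the jaws open and shut, and the axes are right-handed (so a half turn about y gives the same grasp; the last joint's range is limited). The gripper opens to 85 mm and grips with 20 to 120 N. Pads are 22 mm wide; open, the fingers measure 114 mm over their backs; the gripper's body (76 mm by 85 mm) begins 54 mm behind the grasp point. The pads swing forward as they close: fully open they stand 13 mm farther back than shut.
Start: joints at [-1.298, 0.527, 1.433, -0, 1.181, -0.178], TCP at [0.273, -0.562, 0.231] pointing down, gripper open.
Joint ranges: [-3.08, 3.08], [-0.75, 2.2], [0.22, 2.44], [-1.43, 4.57], [0, 2.65], [-2.85, 2.85]. Speed limits (rad/s): [2.79, 2.79, 3.14, 3.14, 3.14, 3.14].

### API

Orientations are given as a rotation vector (axis times angle).
In Python, from station import arm gives the robot as it stands.
- The arm moves only by the tool send_rows, never from a script. Its argument "commands" is a list of rows, each a list of 3 entries, a list of its own where there are three numbers: the shift along the world's x, y, z in mm, then the turn, a rotation vector about the world's x, y, z in degrees, then the opening, from 0 (shut) to 1 (fully open). In form: [[[x, y, z], [wx, wy, wz], gripper], ...]. A call has 1 to 5 rows; each row shifts and turns the pose as measured when the row begins; what a row does not reach is not made up. A row lasts 1/10 s, in which the tool goes at most 50 mm and 8.59 degrees, less where a joint would pass 70% of its speed; a pose out of reach is approached as far as the arm can. A call with a gripper value outside its range is refused whole. The fingers move at their own pace and stop on an object; the grip force is fixed at half the most. Time passes only in rows, so rows that do not move let the fingers close. It gives the time, the measured TCP pose, the force and the opening at its end, in the units of the state.
- arm.read_state(): the state, without advancing time (a new reading comes with each control period).
- arm.camera(name): name is "side" or "top"; returns a dict with "color" (384x512x3 uint8, red, green, blue), "fx", "fy", "cx", "cy" (pixels), "camera_from_world" (4x4, takes a point from world to camera coordinates). Camera axes: x right, y down, z forward; pixel columns grow to the right and rows downward; lengths in m; the calibration is good to about 2 mm. A picture is of the moment at which its call begins. There is no depth.
- arm.hand_in(): hands the job in, once; it reports no verdict.
The state is a dict: "time": time; "joint_positions": joint angles; "dq": joint speeds; "joint_efforts": joint torques, N m; "tcp_pos": TCP position; "tcp_rot": TCP orientation; "force": force on the tool from outside, world axes, zero at the start; "moment": the same for the moment, N m; "width": opening from 0.0 (shut) to 1.0 (fully open).
Only numpy, scipy, OpenCV 4.12 (cv2) and the standard library are available. Lean on these libraries where they do the work, as an engineer would, in place of code of your own. Each camera call takes 0.05 s, during which the arm holds its last target.

### The job

Check the hand vacuum pump's lever before use: with the outside of the fingers, press the lever in towards the fixed bar until it comes up against its stop, short of the bar, and keep it there for about a second. Then let it spring all the way back out and move clear of it. Press it firmly but do not force it, do not take it between the fingers, do not touch the bar, and leave the glassware and the cork ring where they stand.

Things in the scene. Friction and masses are not known exactly. Their poses are not given: they have to be found in the camera images.
- pump: hand vacuum pump lying on its side, bolted to a dark base plate 190 x 240 x 12 mm on the bench; immovable. Origin: on the bench, 5 mm from the plate's centre in +y, z up. In its frame the black barrel (gauge on top, 134 mm high) runs along x at y = +75 mm, x -116 to +44; bar and lever stick out towards -y. The lever is on the -x side of the bar, is pressed towards +x; the bench before it is free.
- bar: fixed grip bar of the pump: black, round, 24 mm across, 135 mm long, level, centre line 85 mm above the bench. Origin: its root, on its centre line, at pump x = +30, y = +40 mm; it runs from there along its own -y (the pump's). Not to be touched.
- lever (a joint): angle of the aluminium lever, rad: 0 fully out, where its spring holds it; grows as it is pressed in; a rigid stop ends it at 0.45 and leaves 16 mm free between its tip and the bar (about 65 mm when out). Pushed 80 mm from the pivot it takes about 3 N at first and 7 N just before the stop. Let go, it springs back to 0 in under a second.
- pivot (a point): the lever's upright pivot axis, 85 mm above the bench, fixed to the pump, at pump x = -18, y = +40 mm. Axes as the pump's.
- lever_face (a point): place to push: on the lever's outer face (away from the bar), mid-height, 80 mm from the pivot, which lies at x +6, y +80 mm from it. Flat blade 12 mm thick, 72 to 98 mm above the bench, 121 mm long from the pivot, round end 18 mm across. Axes turn with the lever: x through the blade towards the bar, -y to its free end, z up; x is yawed from the pump's x by -0.35 rad when out, +0.10 at the stop.
- flask: loose conical glass flask with an orange stopper, 76 mm across its foot, 120 mm tall, standing beyond the free end of bar and lever. Origin: centre of its underside. To be left alone.
- bottle: loose brown glass jar with a black cap, 60 mm across, 110 mm tall, standing behind the bar. Origin: centre of its underside. To be left alone.
- cork_ring: loose cork ring (flask support), 84 mm across, 25 mm tall, lying on the bench beyond the barrel. Origin: centre of its underside. To be left alone.

How it is judged:
By the outcome, as a careful person would: the job done as asked, in the order asked, and still so for the second after the job is handed in, with the robot touching nothing.
It also fails if it takes over 35 s, if anything falls off the work surface, if the arm or the gripper's body presses on something with over 40 N, if the wrist force passes 120 N, or if a joint passes its speed limit or range.

## Working session

There is one attempt and no reset: what is moved stays moved. The work goes in short steps, Python scripts to look and compute and a tool call to move; the robot and the scene stay as the last step left them, time stands still between calls to the robot, and variables do not carry over. Pictures are saved under pics/ and viewed, and the job is handed in when it is done.

Besides the shell and the picture viewer there is one more tool, called after ">>>" as a command line: name --argument value ..., lists and objects as JSON in quotes. send_rows: Moves the arm, as the interface text tells. Its arguments: {"type":"object","properties":{"commands":{"type":"array"}},"required":["commands"]}

```bash
mkdir -p pics; ls
python3 - <<'E'
from station import arm
import cv2,numpy as np
s=arm.read_state()
for k in s: print(k,np.round(s[k],4))
for n in ("side","top"):
    c=arm.camera(n); cv2.imwrite(f"pics/{n}0.png",c["color"][:,:,::-1])
    print(n,c["fx"],c["fy"],c["cx"],c["cy"]);print(np.round(c["camera_from_world"],4).tolist())
E
```

```text
pics
time 0.0
joint_positions [-1.2975  0.5285  1.4339  0.      1.1814 -0.1785]
dq [ 0.0008 -0.0006  0.0015 -0.0006 -0.0003  0.0001]
joint_efforts [ 2.00000e-04 -4.42354e+01 -1.78023e+01 -3.00000e-04  8.20000e-03
 -0.00000e+00]
tcp_pos [ 0.2727 -0.5615  0.2303]
tcp_rot [-0.453   1.9729 -1.9684]
force [-0.8479  0.4939 -0.3336]
moment [-0.022  -0.0097  0.0104]
width 0.9969
side 381.26380922867696 381.26380922867696 257.2951306832908 191.33628174292085
[[0.9127, -0.4086, 0.0083, -0.5663], [-0.2324, -0.5357, -0.8118, 0.2567], [0.3361, 0.739, -0.5839, 0.6481], [0.0, 0.0, 0.0, 1.0]]
top 416.96182313812784 416.96182313812784 245.00129316291145 196.4971944047087
[[0.0261, -0.9994, 0.0224, 0.0391], [-0.9917, -0.0287, -0.1251, 0.6237], [0.1257, -0.019, -0.9919, 1.0529], [0.0, 0.0, 0.0, 1.0]]
```

View pics/side0.png

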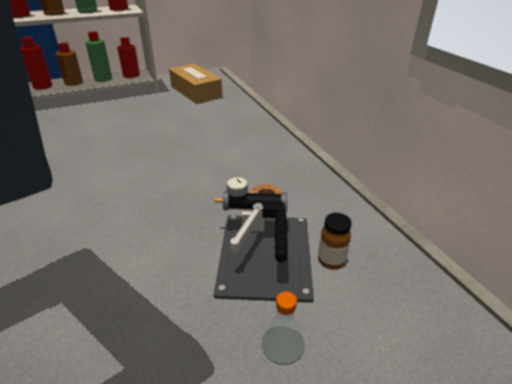

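View pics/top0.png

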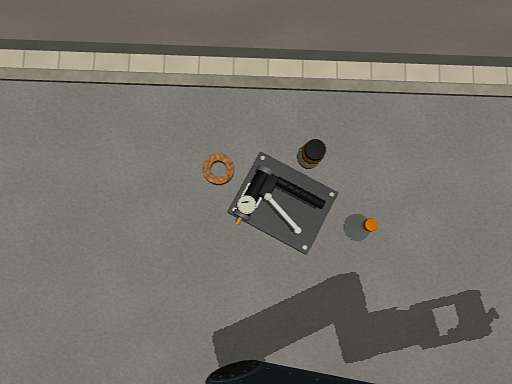

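The top view shows the plate with corners near (262,153), (338,190), (307,254) and (229,213). The lever runs from (268,197) to (298,230), the bar from (275,178) to (323,205), the flask is near (357,227) and the jar near (312,154). I'll zoom in to refine these.

Run:
```python
import cv2
a=cv2.imread("pics/top0.png")[140:265,200:390]; cv2.imwrite("pics/topz.png",cv2.resize(a,None,fx=4,fy=4,interpolation=cv2.INTER_CUBIC))
a=cv2.imread("pics/side0.png")[170:370,205:365]; cv2.imwrite("pics/sidez.png",cv2.resize(a,None,fx=3,fy=3,interpolation=cv2.INTER_CUBIC))
```

```text
(no output)
```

View pics/topz.png

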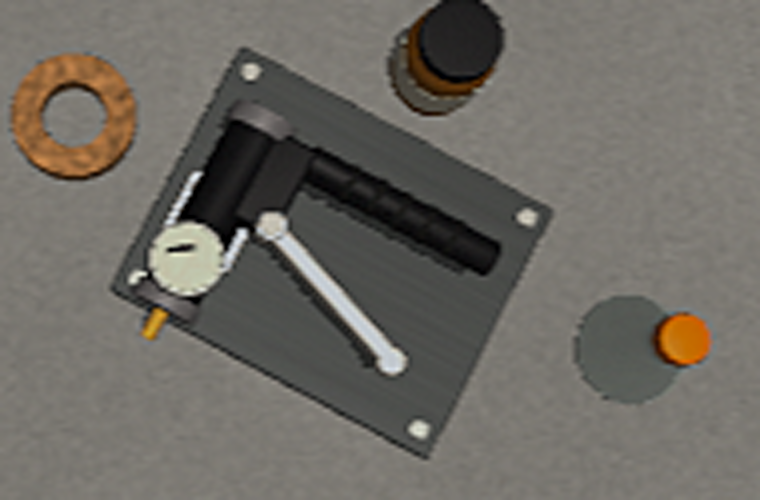

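View pics/sidez.png

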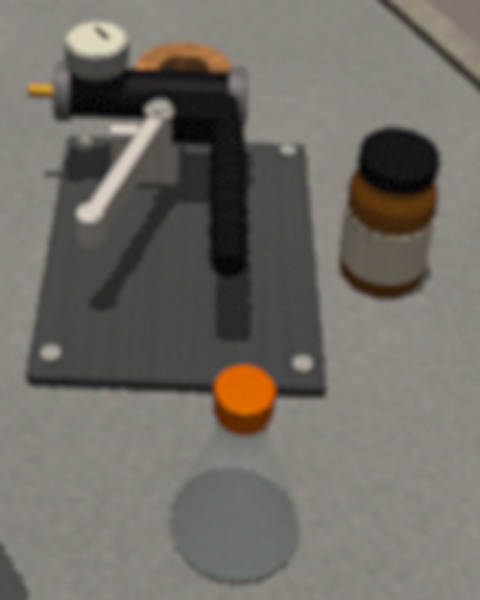

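```bash
cat > h.py <<'E'
import numpy as np, cv2
from station import arm
cams={}
def proj(c,p):
    T=np.array(c["camera_from_world"]); q=np.atleast_2d(p)@T[:3,:3].T+T[:3,3]
    return np.c_[c["fx"]*q[:,0]/q[:,2]+c["cx"],c["fy"]*q[:,1]/q[:,2]+c["cy"]]
def ray(c,uv,z):
    T=np.array(c["camera_from_world"]);R=T[:3,:3];o=-R.T@T[:3,3]
    d=R.T@np.array([(uv[0]-c["cx"])/c["fx"],(uv[1]-c["cy"])/c["fy"],1]); return o+d*(z-o[2])/d[2]
def Rz(a): return np.array([[np.cos(a),-np.sin(a),0],[np.sin(a),np.cos(a),0],[0,0,1]])
E
python3 - <<'E'
from h import *
from scipy.optimize import least_squares
t=arm.camera("top");s=arm.camera("side")
P=np.array([[95,115,12],[95,-125,12],[-95,-125,12],[-95,115,12]])/1e3
tz=np.array([[243,47],[552,210],[428,458],[112,290]])/4+[200-.375,140-.375]
sz=np.array([[305,143],[323,383],[30,375],[65,140]])/3+[205-.33,170-.33]
def tip(th):
    y=th-.35; return np.array([-.018,.04,0])+Rz(y)@np.array([0,-.112,0])+[0,0,.098]
Q=np.array([[-.018,.04,.1],tip(0)])
tq=np.array([[272,225],[392,361]])/4+[199.6,139.6]
sq=np.array([[160,108],[90,213]])/3+[204.7,169.7]
def W(x,p): return p@Rz(x[2]).T+[x[0],x[1],0]
def f(x): return np.r_[(proj(t,W(x,P))-tz),(proj(s,W(x,P))-sz),(proj(t,W(x,Q))-tq),(proj(s,W(x,Q))-sq)].ravel()
c=np.mean([ray(t,u,.012) for u in tz],0)
r=min((least_squares(f,[c[0],c[1],a],x_scale=[.1,.1,1],loss='soft_l1') for a in (-2,-1,0,1,2,3)),key=lambda r:r.cost)
print(r.x,np.degrees(r.x[2]));print(np.round(f(r.x).reshape(-1,2),1).tolist())
x=r.x; np.save("pump.npy",x)
piv=W(x,np.array([[-.018,.04,.085]]))[0]
print("pivot",piv)
for th in(0,.225,.45):
    a=x[2]-.35+th; print(th,"yaw",a,"face80",piv+Rz(a)@[-.006,-.08,0],"tip",piv+Rz(a)@[0,-.121,0])
print("bar",W(x,np.array([[.03,.04,.085],[.03,-.095,.085]])))
fl=ray(t,np.array([628,349])/4+[199.6,139.6],0);print("flask",fl, ray(s,np.array([234,522])/3+[204.7,169.7],0))
print("bottle",ray(s,np.array([388,262])/3+[204.7,169.7],0))
E
```

```text
[ 0.61787819 -0.04215699  5.81932862] 333.42296962979697
[[-0.3, -1.3], [0.9, -0.7], [0.1, -0.0], [-0.8, -0.8], [-0.8, 0.0], [0.8, 1.9], [-2.6, 0.5], [-0.3, -1.7], [-0.0, -0.7], [0.5, -0.9], [-1.0, 0.3], [-0.6, -0.2]]
pivot [0.61967621 0.00166957 0.085     ]
0 yaw 5.4693286218170165 face80 [ 0.55740073 -0.04890479  0.085     ] tip [ 0.53171635 -0.08142113  0.085     ]
0.225 yaw 5.694328621817016 face80 [ 0.5702539  -0.06152407  0.085     ] tip [ 0.55247152 -0.09895116  0.085     ]
0.45 yaw 5.919328621817017 face80 [ 0.58559854 -0.07095765  0.085     ] tip [ 0.5766146  -0.11140872  0.085     ]
bar [[ 0.66260423 -0.01980566  0.085     ]
 [ 0.60220515 -0.14054071  0.085     ]]
flask [ 0.55333788 -0.24825681  0.        ] [ 0.55683117 -0.24845462  0.        ]
bottle [ 0.75171719 -0.11037991  0.        ]
```

Run:
```python
from h import *
from scipy.spatial.transform import Rotation as R
s=arm.read_state();print(np.round(R.from_rotvec(s["tcp_rot"]).as_matrix(),3), s["force"])
n=lambda a:np.array([np.cos(a),np.sin(a)])
M=R.from_rotvec(s["tcp_rot"]).as_matrix()
print("z yaw",np.arctan2(M[1,2],M[0,2]),"x yaw",np.arctan2(M[1,0],M[0,0]))
```

```text
[[-0.9   -0.     0.437]
 [-0.437  0.001 -0.9  ]
 [-0.    -1.    -0.001]] [ 0.23323125 -0.04902452  0.90645514]
z yaw -1.1189818100865114 x yaw -2.6897784172300434
```

>>> send_rows --commands '[[[9,19,0],[0,0,2],0],[[18,38,0],[0,0,4],0],[[18,38,0],[0,0,4],0],[[18,38,0],[0,0,4],0],[[18,38,0],[0,0,4],0]]'

```text
time: 0.7
tcp_pos: [0.3528, -0.3917, 0.2292]
tcp_rot: [-0.716, 1.769, -1.774]
force: [0.4, 0.8, 0.2]
width: 0.14
```

>>> send_rows --commands '[[[18,38,0],[0,0,0],0],[[18,38,0],[0,0,0],0],[[18,38,0],[0,0,0],0],[[18,38,0],[0,0,0],0],[[18,38,0],[0,0,0],0]]'

```text
time: 1.2
tcp_pos: [0.4449, -0.1936, 0.2292]
tcp_rot: [-0.715, 1.769, -1.774]
force: [0.1, 0.1, 0.0]
width: 0.002
```

>>> send_rows --commands '[[[18,38,0],[0,0,0],0],[[18,38,0],[0,0,0],0],[[18,38,0],[0,0,0],0],[[17,38,0],[0,0,0],0],[[8,18,0],[0,0,0],0]]'

```text
time: 1.7
tcp_pos: [0.5268, -0.0136, 0.2294]
tcp_rot: [-0.715, 1.767, -1.772]
force: [-0.2, -0.4, -0.3]
width: 0.004
```

```bash
cat >> h.py <<'E'
from scipy.spatial.transform import Rotation as Rn
def st():
    s=arm.read_state();M=Rn.from_rotvec(s["tcp_rot"]).as_matrix();x=np.load("pump.npy")
    piv=(np.array([[-.018,.04,.085]])@Rz(x[2]).T+[x[0],x[1],0])[0]
    zy=np.arctan2(M[1,2],M[0,2]); th=zy-(x[2]-2*np.pi)+.35
    d=s["tcp_pos"]-piv; 
    print("t",round(s["time"],2),"tcp",np.round(s["tcp_pos"],4),"theta equiv",round(th,3),"tilt",np.round(M[:,1],3),"in tool-yaw frame rel pivot mm",np.round(Rz(zy).T@d*1e3,1),"F",np.round(s["force"],1),"F tool",np.round(Rz(zy).T@s["force"],1),"q",np.round(s["joint_positions"],2))
E
python3 -c "
from h import *
st()
for n in ('top','side'): cv2.imwrite(f'pics/{n}1.png',arm.camera(n)['color'][:,:,::-1])
"
```

```text
t 1.7 tcp [ 0.5268 -0.0136  0.2294] theta equiv 0.013 tilt [ 0.003 -0.002 -1.   ] in tool-yaw frame rel pivot mm [-53.6 -77.4 144.4] F [-0.2 -0.4 -0.3] F tool [ 0.2 -0.5 -0.3] q [-0.24  0.4   1.68 -0.    1.06  0.56]
```

View pics/side1.png

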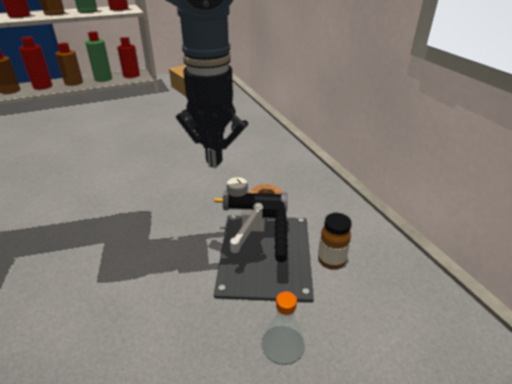

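View pics/top1.png

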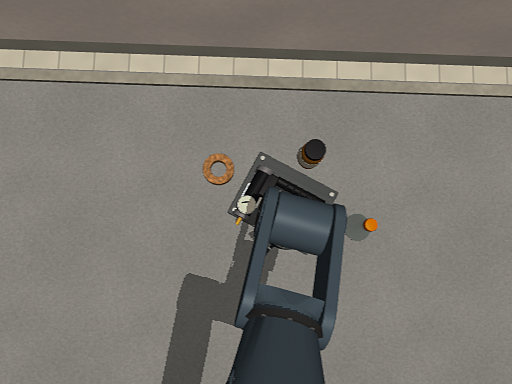

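Run:
```python
import cv2
a=cv2.imread("pics/side1.png")[60:260,150:310]; cv2.imwrite("pics/side1z.png",cv2.resize(a,None,fx=3,fy=3,interpolation=cv2.INTER_CUBIC))
from h import *
c=arm.camera("side");s=arm.read_state()
M=Rn.from_rotvec(s["tcp_rot"]).as_matrix();t=np.array(s["tcp_pos"])
for h in (0,20,30,40,60,73): print(h,[np.round((proj(c,t+M[:,2]*w+[0,0,h/1e3])[0]-[150,60])*3).tolist() for w in (-.0145,0,.0145,.045)])
```

```text
0 [[169.0, 316.0], [191.0, 321.0], [213.0, 326.0], [260.0, 337.0]]
20 [[167.0, 287.0], [189.0, 292.0], [211.0, 297.0], [259.0, 307.0]]
30 [[165.0, 272.0], [188.0, 277.0], [210.0, 282.0], [259.0, 292.0]]
40 [[164.0, 257.0], [187.0, 262.0], [209.0, 267.0], [258.0, 277.0]]
60 [[162.0, 226.0], [184.0, 231.0], [208.0, 235.0], [257.0, 245.0]]
73 [[160.0, 205.0], [183.0, 210.0], [206.0, 214.0], [257.0, 224.0]]
```

View pics/side1z.png

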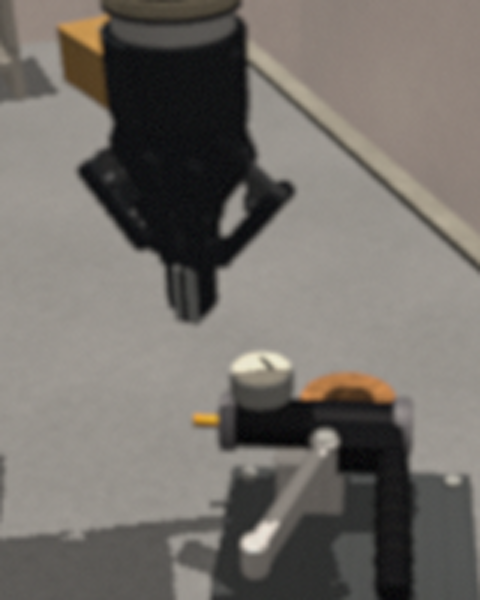

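>>> send_rows --commands '[[[-2,-2,-40],[0,0,0],0],[[0,0,-40],[0,0,0],0],[[0,0,-40],[0,0,0],0],[[0,0,-30],[0,0,0],0],[[0,0,-8],[0,0,-0.7],0]]'

```text
time: 2.35
tcp_pos: [0.5255, -0.024, 0.0701]
tcp_rot: [-0.696, 1.767, -1.79]
force: [0.5, 0.9, 0.4]
width: 0.002
```

```bash
python3 -c "
from h import *
st()
"
```

```text
t 2.35 tcp [ 0.5255 -0.024   0.0701] theta equiv -0.004 tilt [ 0.012 -0.008 -1.   ] in tool-yaw frame rel pivot mm [-45.7 -86.3 -14.9] F [0.5 0.9 0.4] F tool [-0.4  1.   0.4] q [-0.26  0.65  1.82 -0.01  0.66  0.57]
```

>>> send_rows --commands '[[[5,2,0],[0,0,0],0],[[6,-5,0],[0,0,0],0],[[5,-5,0],[0,0,0],0],[[1,-1,0],[0,0,0],0]]'

```text
time: 2.75
tcp_pos: [0.5455, -0.0366, 0.0728]
tcp_rot: [-0.69, 1.765, -1.794]
force: [-0.2, 0.3, 0.1]
width: -0.0
```

```bash
python3 -c "
from h import *
st()
for n in ('top','side'): cv2.imwrite(f'pics/{n}2.png',arm.camera(n)['color'][:,:,::-1])
a=cv2.imread('pics/side2.png')[130:330,170:330]; cv2.imwrite('pics/side2z.png',cv2.resize(a,None,fx=3,fy=3,interpolation=cv2.INTER_CUBIC))
"
```

```text
t 2.75 tcp [ 0.5455 -0.0366  0.0728] theta equiv -0.007 tilt [ 0.016 -0.01  -1.   ] in tool-yaw frame rel pivot mm [-22.5 -80.3 -12.2] F [-0.2  0.3  0.1] F tool [-0.4  0.   0.1] q [-0.27  0.66  1.77 -0.01  0.7   0.56]
```

View pics/side2z.png

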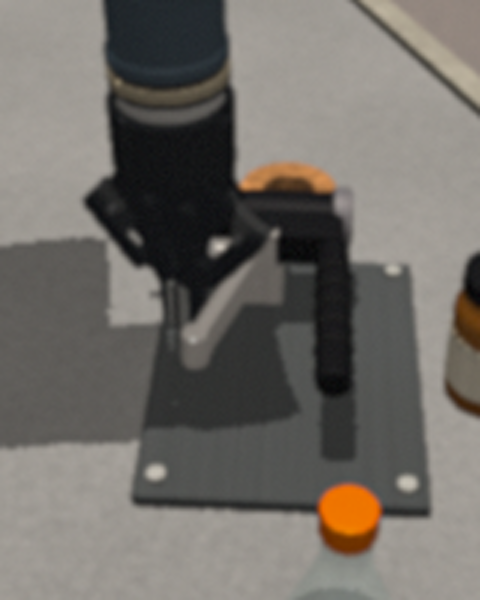

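>>> send_rows --commands '[[[1.5,-1.5,-1],[0,0,0],0],[[1.5,-2.5,-1],[0,0,2],0],[[1.5,-2.5,-0.5],[0,0,2],0],[[1.5,-2.5,-0.5],[0,0,2],0]]'

```text
time: 3.25
tcp_pos: [0.5489, -0.043, 0.0713]
tcp_rot: [-0.773, 1.699, -1.718]
force: [-1.6, 3.6, 2.0]
width: 0.001
```

```bash
python3 -c "
from h import *
st()
"
```

```text
t 3.25 tcp [ 0.5489 -0.043   0.0713] theta equiv 0.102 tilt [ 0.013 -0.005 -1.   ] in tool-yaw frame rel pivot mm [-24.3 -80.1 -13.7] F [-1.6  3.6  2. ] F tool [-3.6  1.6  2. ] q [-0.28  0.66  1.76 -0.    0.71  0.43]
```

>>> send_rows --commands '[[[3,-4,-0.5],[0,0,1],0],[[3,-4,-0.5],[0,0,1],0],[[3,-4,-0.5],[0,0,1.5],0],[[3,-4,-0.5],[0,0,1.5],0]]'

```text
time: 3.65
tcp_pos: [0.557, -0.0553, 0.0695]
tcp_rot: [-0.844, 1.648, -1.648]
force: [-3.2, 5.0, 3.5]
width: -0.0
```

```bash
python3 -c "
from h import *
st()
"
```

```text
t 3.65 tcp [ 0.557  -0.0553  0.0695] theta equiv 0.194 tilt [ 0.004  0.002 -1.   ] in tool-yaw frame rel pivot mm [-17.9 -82.8 -15.5] F [-3.2  5.   3.5] F tool [-5.5  2.2  3.5] q [-0.3   0.68  1.73  0.    0.74  0.32]
```

>>> send_rows --commands '[[[3,-3.2,0],[0,0,2.5],0],[[3,-3.2,0],[0,0,2.5],0],[[3.2,-3,0],[0,0,2.5],0]]'

```text
time: 3.95
tcp_pos: [0.5619, -0.0618, 0.0691]
tcp_rot: [-0.943, 1.566, -1.546]
force: [-4.0, 4.5, 4.9]
width: 0.001
```

```bash
python3 -c "
from h import *
st()
"
```

```text
t 3.95 tcp [ 0.5619 -0.0618  0.0691] theta equiv 0.331 tilt [-0.008  0.008 -1.   ] in tool-yaw frame rel pivot mm [-21.7 -83.1 -15.9] F [-4.   4.5  4.9] F tool [-5.6  2.2  4.9] q [-0.31  0.69  1.7   0.01  0.76  0.17]
```

>>> send_rows --commands '[[[3,-2.5,0.5],[0,0,1.5],0],[[3,-2.5,0.5],[0,0,1.5],0]]'

```text
time: 4.15
tcp_pos: [0.564, -0.0643, 0.0693]
tcp_rot: [-0.983, 1.538, -1.501]
force: [-3.6, 6.1, 2.6]
width: -0.0
```

```bash
python3 -c "
from h import *
st()
for n in ('top','side'): cv2.imwrite(f'pics/{n}3.png',arm.camera(n)['color'][:,:,::-1])
a=cv2.imread('pics/side3.png')[130:330,170:330]; cv2.imwrite('pics/side3z.png',cv2.resize(a,None,fx=3,fy=3,interpolation=cv2.INTER_CUBIC))
"
```

```text
t 4.15 tcp [ 0.564  -0.0643  0.0693] theta equiv 0.386 tilt [-0.018  0.013 -1.   ] in tool-yaw frame rel pivot mm [-23.3 -83.1 -15.7] F [-3.6  6.1  2.6] F tool [-5.8  4.   2.6] q [-0.31  0.69  1.69  0.01  0.78  0.11]
```

View pics/side3z.png

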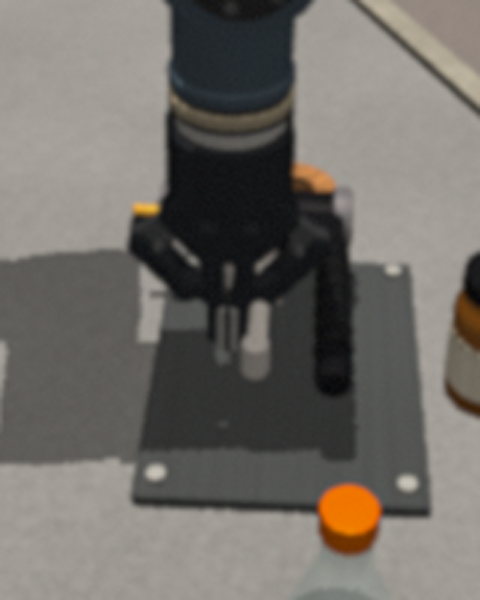

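>>> send_rows --commands '[[[5,-3,0],[0,0,0.5],0],[[5,-3,0],[0,0,0.5],0]]'

```text
time: 4.45
tcp_pos: [0.5689, -0.0676, 0.0688]
tcp_rot: [-1.003, 1.536, -1.48]
force: [-5.4, 5.1, 5.7]
width: 0.001
```

```bash
python3 -c "
from h import *
st()
"
```

```text
t 4.45 tcp [ 0.5689 -0.0676  0.0688] theta equiv 0.404 tilt [-0.03   0.018 -0.999] in tool-yaw frame rel pivot mm [-18.9 -83.8 -16.2] F [-5.4  5.1  5.7] F tool [-7.   2.6  5.7] q [-0.32  0.7   1.67  0.01  0.81  0.09]
```

>>> send_rows --commands '[[[4,-2.5,0.5],[-0.5,-0.8,0.8],0]]'

```text
time: 4.55
tcp_pos: [0.5705, -0.0688, 0.0687]
tcp_rot: [-1.008, 1.517, -1.477]
force: [-5.1, 6.3, 1.5]
width: -0.002
```

```bash
python3 -c "
from h import *
st()
"
```

```text
t 4.55 tcp [ 0.5705 -0.0688  0.0687] theta equiv 0.419 tilt [-0.022  0.012 -1.   ] in tool-yaw frame rel pivot mm [-18.3 -83.9 -16.3] F [-5.1  6.3  1.5] F tool [-7.2  3.9  1.5] q [-0.32  0.7   1.67  0.01  0.8   0.07]
```

>>> send_rows --commands '[[[4,-2,0.5],[-0.5,-0.8,0.5],0]]'

```text
time: 4.65
tcp_pos: [0.5713, -0.0693, 0.0686]
tcp_rot: [-1.012, 1.502, -1.478]
force: [-6.0, 4.5, 3.1]
width: -0.001
```

```bash
python3 -c "
from h import *
st()
"
```

```text
t 4.65 tcp [ 0.5713 -0.0693  0.0686] theta equiv 0.428 tilt [-0.016  0.006 -1.   ] in tool-yaw frame rel pivot mm [-18.2 -83.9 -16.4] F [-6.   4.5  3.1] F tool [-7.3  1.9  3.1] q [-0.32  0.7   1.67  0.    0.79  0.07]
```

>>> send_rows --commands '[[[5,-2,0.5],[-0.5,-0.8,0.3],0]]'

```text
time: 4.75
tcp_pos: [0.5719, -0.0697, 0.0684]
tcp_rot: [-1.015, 1.491, -1.479]
force: [-9.2, 4.8, 7.5]
width: -0.004
```

>>> send_rows --commands '[[[5,-2,0.5],[0,0,0.3],0]]'

```text
time: 4.85
tcp_pos: [0.5717, -0.0698, 0.0684]
tcp_rot: [-1.028, 1.496, -1.468]
force: [-10.7, 5.0, 10.7]
width: -0.001
```

```bash
python3 -c "
from h import *
st()
"
```

```text
t 4.85 tcp [ 0.5717 -0.0698  0.0684] theta equiv 0.441 tilt [-0.023  0.003 -1.   ] in tool-yaw frame rel pivot mm [-18.7 -84.  -16.6] F [-10.7   5.   10.7] F tool [-11.7   0.7  10.7] q [-0.31  0.7   1.66 -0.01  0.8   0.06]
```

>>> send_rows --commands '[[[4,-2,2],[-0.5,-0.8,0],0],[[4,-2,2],[0,0,0],0]]'

```text
time: 5.05
tcp_pos: [0.5703, -0.0697, 0.0695]
tcp_rot: [-1.035, 1.5, -1.466]
force: [-5.7, 5.3, -3.9]
width: -0.003
```

```bash
python3 -c "
from h import *
st()
c=arm.camera('side');cv2.imwrite('pics/side4.png',c['color'][:,:,::-1])
a=cv2.imread('pics/side4.png')[130:330,170:330]; cv2.imwrite('pics/side4z.png',cv2.resize(a,None,fx=3,fy=3,interpolation=cv2.INTER_CUBIC))
x=np.load('pump.npy')
for th in (.4,.45):
  p=np.array([-.018,.04,.098])+Rz(th-.35)@[0,-.112,0]
  print(th,(proj(c,Rz(x[2])@p+[x[0],x[1],0])[0]-[170,130])*3)
"
```

```text
t 5.05 tcp [ 0.5703 -0.0697  0.0695] theta equiv 0.442 tilt [-0.03   0.003 -1.   ] in tool-yaw frame rel pivot mm [-20.1 -84.4 -15.5] F [-5.7  5.3 -3.9] F tool [-7.3  2.9 -3.9] q [-0.31  0.7   1.66 -0.01  0.81  0.07]
0.4 [262.19178407 341.45776174]
0.45 [271.2118927 341.3114932]
```

View pics/side4z.png

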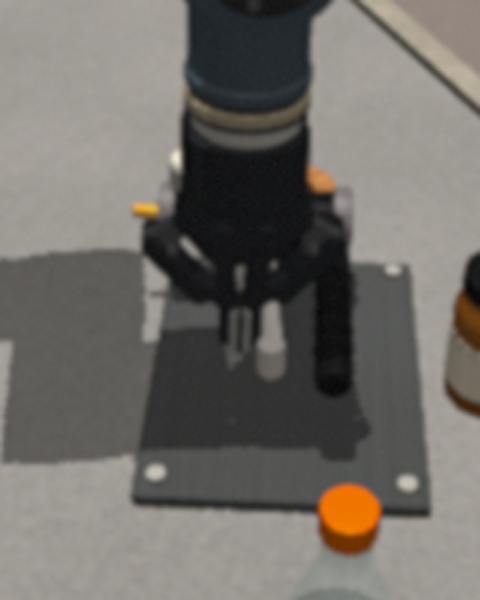

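>>> send_rows --commands '[[[5,-2,-0.3],[-0.3,-1.5,0],0],[[5,-2,0],[-0.3,-1.2,0],0],[[5,-2,0],[0,-0.5,0],0]]'

```text
time: 5.4
tcp_pos: [0.5718, -0.0705, 0.0671]
tcp_rot: [-1.014, 1.481, -1.472]
force: [-10.1, 5.3, 9.3]
width: 0.003
```

```bash
python3 -c "
from h import *
st()
"
```

```text
t 5.4 tcp [ 0.5718 -0.0705  0.0671] theta equiv 0.445 tilt [-0.005  0.003 -1.   ] in tool-yaw frame rel pivot mm [-18.6 -84.6 -17.9] F [-10.1   5.3   9.3] F tool [-11.3   1.3   9.3] q [-0.32  0.7   1.68  0.    0.77  0.05]
```

>>> send_rows --commands '[[[5,-2,0.8],[0,-0.4,0],0],[[5,-2,0.8],[0,-0.4,0],0],[[5,-2,0.8],[0,-0.4,0],0]]'

```text
time: 5.7
tcp_pos: [0.5714, -0.0701, 0.0674]
tcp_rot: [-1.02, 1.496, -1.455]
force: [-7.8, 6.0, 5.3]
width: -0.002
```

>>> send_rows --commands '[[[5,-2,0.8],[0,-0.4,0],0],[[5,-2,0.8],[0,-0.4,0],0],[[5,-2,0.8],[0,-0.4,0],0]]'

```text
time: 6.0
tcp_pos: [0.571, -0.0698, 0.0676]
tcp_rot: [-1.026, 1.511, -1.437]
force: [-8.7, 4.8, 5.4]
width: 0.004
```

```bash
python3 -c "
from h import *
st()
c=arm.camera('side');cv2.imwrite('pics/side5.png',c['color'][:,:,::-1])
a=cv2.imread('pics/side5.png')[130:330,170:330]; cv2.imwrite('pics/side5z.png',cv2.resize(a,None,fx=3,fy=3,interpolation=cv2.INTER_CUBIC))
"
```

```text
t 6.0 tcp [ 0.571  -0.0698  0.0676] theta equiv 0.45 tilt [-0.032  0.028 -0.999] in tool-yaw frame rel pivot mm [-20.1 -84.1 -17.4] F [-8.7  4.8  5.4] F tool [-9.9  1.3  5.4] q [-0.32  0.7   1.66  0.02  0.82  0.02]
```

View pics/side5z.png

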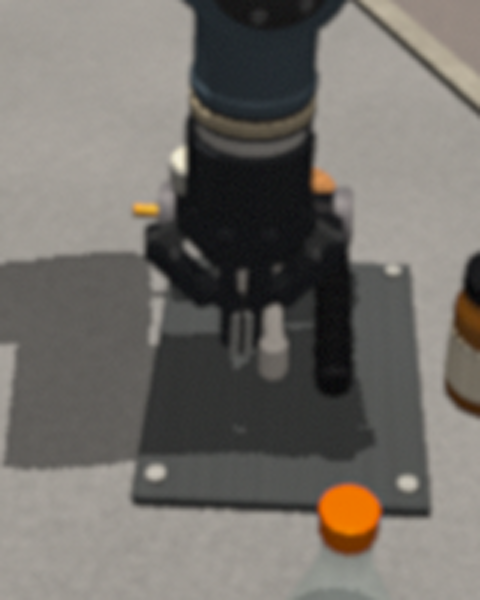

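>>> send_rows --commands '[[[6,-3,0.3],[-1,-1.5,0],0],[[6,-3,0.3],[-1,-1.2,0],0],[[6,-3,0.5],[-0.5,-1,0],0]]'

```text
time: 6.35
tcp_pos: [0.5718, -0.0707, 0.067]
tcp_rot: [-1.02, 1.474, -1.47]
force: [-9.4, 7.6, 8.2]
width: 0.0
```

```bash
python3 -c "
from h import *
st()
"
```

```text
t 6.35 tcp [ 0.5718 -0.0707  0.067 ] theta equiv 0.451 tilt [-0.005 -0.001 -1.   ] in tool-yaw frame rel pivot mm [-19.1 -84.7 -18. ] F [-9.4  7.6  8.2] F tool [-11.5   3.8   8.2] q [-0.32  0.7   1.68 -0.    0.77  0.05]
```

Well seated, with about 11.5 N normal. I'll hold with the same firm push and tilt correction.

>>> send_rows --commands '[[[7,-3,0.6],[-0.4,-0.9,0],0],[[7,-3,0.6],[-0.4,-0.9,0],0],[[7,-3,0.6],[-0.4,-0.9,0],0]]'

```text
time: 6.65
tcp_pos: [0.572, -0.0709, 0.067]
tcp_rot: [-1.023, 1.468, -1.473]
force: [-11.3, 6.4, 9.9]
width: -0.001
```

>>> send_rows --commands '[[[7,-3,0.6],[-0.4,-0.9,0],0],[[7,-3,0.6],[-0.4,-0.9,0],0],[[7,-3,0.6],[-0.4,-0.9,0],0]]'

```text
time: 6.95
tcp_pos: [0.572, -0.0711, 0.0668]
tcp_rot: [-1.026, 1.462, -1.477]
force: [-12.6, 7.5, 9.1]
width: 0.0
```

>>> send_rows --commands '[[[7,-3,0.6],[-0.4,-0.9,0],0],[[7,-3,0.6],[-0.4,-0.9,0],0],[[7,-3,0.6],[-0.4,-0.9,0],0]]'

```text
time: 7.25
tcp_pos: [0.572, -0.0713, 0.0666]
tcp_rot: [-1.029, 1.456, -1.48]
force: [-11.4, 7.7, 9.5]
width: -0.003
```

```bash
python3 -c "
from h import *
st()
c=arm.camera('side');cv2.imwrite('pics/side6.png',c['color'][:,:,::-1])
a=cv2.imread('pics/side6.png')[130:330,170:330]; cv2.imwrite('pics/side6z.png',cv2.resize(a,None,fx=3,fy=3,interpolation=cv2.INTER_CUBIC))
"
```

```text
t 7.25 tcp [ 0.572  -0.0713  0.0666] theta equiv 0.458 tilt [ 0.    -0.016 -1.   ] in tool-yaw frame rel pivot mm [-19.3 -85.1 -18.4] F [-11.4   7.7   9.5] F tool [-13.3   3.2   9.5] q [-0.31  0.7   1.68 -0.02  0.76  0.06]
```

View pics/side6z.png

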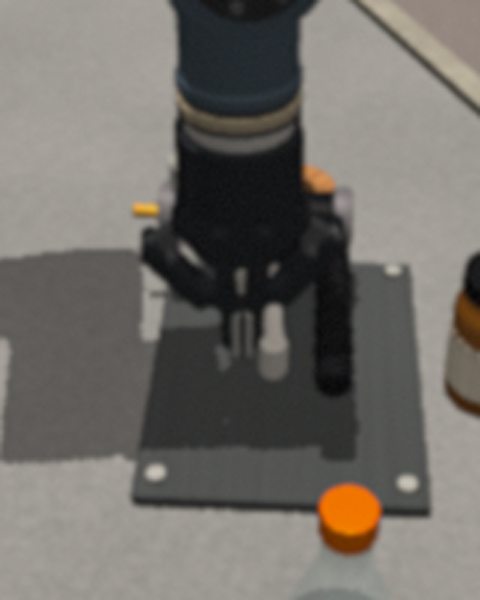

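>>> send_rows --commands '[[[-8,4,0],[0,0,0],0],[[-10,7,0],[0,0,0],0],[[-12,10,0],[0,0,0],0],[[-14,12,0],[0,0,0],0],[[-14,14,0],[0,0,0],0]]'

```text
time: 7.8
tcp_pos: [0.5137, -0.0247, 0.0666]
tcp_rot: [-1.026, 1.451, -1.484]
force: [0.9, 0.3, -0.5]
width: -0.002
```

>>> send_rows --commands '[[[-12,12,0],[0,0,0],0],[[-8,8,5],[0,0,0],0],[[0,0,20],[0,0,0],0],[[0,0,30],[0,0,0],0]]'

```text
time: 8.2
tcp_pos: [0.4916, -0.0038, 0.1205]
tcp_rot: [-1.03, 1.449, -1.483]
force: [1.3, 0.6, -0.4]
width: 0.002
```

```bash
python3 -c "
from h import *
st()
"
```

```text
t 8.2 tcp [ 0.4916 -0.0038  0.1205] theta equiv 0.461 tilt [ 0.004 -0.021 -1.   ] in tool-yaw frame rel pivot mm [-118.3  -49.3   35.5] F [ 1.3  0.6 -0.4] F tool [ 1.   1.  -0.4] q [-0.22  0.53  1.87 -0.03  0.74  0.15]
```

>>> send_rows --commands '[[[0,0,40],[0,0,0],0],[[0,0,40],[0,0,0],0],[[-15,10,20],[0,0,0],0],[[0,0,0],[0,0,0],0],[[0,0,0],[0,0,0],0]]'

```text
time: 8.7
tcp_pos: [0.4834, 0.0034, 0.2305]
tcp_rot: [-1.016, 1.428, -1.496]
force: [-0.6, 0.1, -0.3]
width: 0.001
```

```bash
python3 -c "
from h import *
st()
for n in ('top','side'): cv2.imwrite(f'pics/{n}7.png',arm.camera(n)['color'][:,:,::-1])
a=cv2.imread('pics/side7.png')[170:370,205:365]; a=cv2.resize(a,None,fx=2.4,fy=2.4); b=cv2.imread('pics/side0.png')[170:370,205:365]; b=cv2.resize(b,None,fx=2.4,fy=2.4); cv2.imwrite('pics/cmp7.png',np.hstack([b,a]))
"
```

```text
t 8.7 tcp [0.4834 0.0034 0.2305] theta equiv 0.462 tilt [ 0.026 -0.028 -0.999] in tool-yaw frame rel pivot mm [-128.6  -45.3  145.5] F [-0.6  0.1 -0.3] F tool [-0.6 -0.1 -0.3] q [-0.21  0.33  1.8  -0.03  0.98  0.16]
```

View pics/cmp7.png

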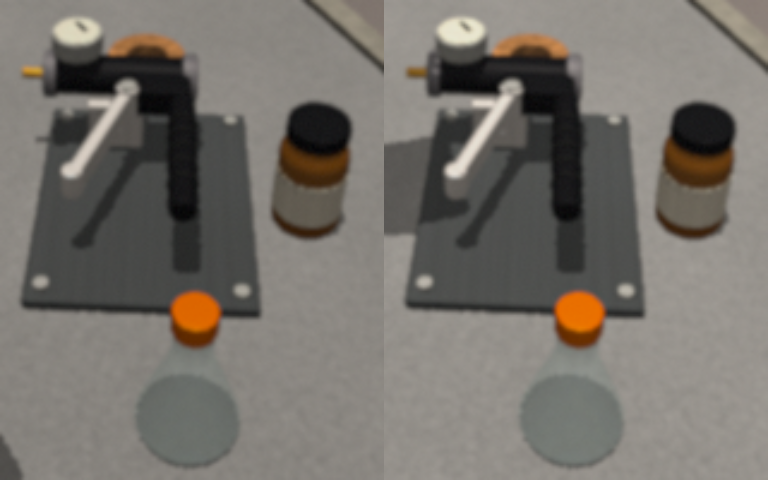

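View pics/top7.png

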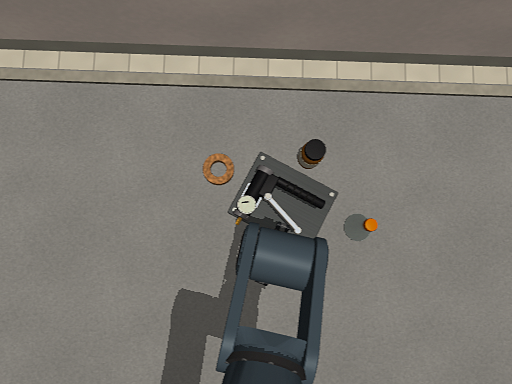

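The before and after crops match. The lever tip is back at its original spot, (70,170) in the left crop and (455,170), 384 px to the right, in the right crop. The flask, jar and ring have not moved, and the gripper is clear.

```bash
python3 -c "
from station import arm
print(arm.hand_in())"
```

```text
the job is handed in; nothing more can be done
None
```

I pressed the lever in to its stop with the back of the shut fingers, held it there, and let it spring fully back. I then moved clear and handed the job in at about 8.7 s.

- **At the stop:** The tool stopped advancing and the force across the lever rose from about 7 N to 11–13 N. The lever tip in the side image sat where I calculated it should be at 0.45 rad.
- **Hold:** The steady hold lasted about one second, from about 6.3 s to 7.3 s. Before that, from about 4.75 s, I was still settling the push. The force briefly dropped to about 7 N near 5.05 s, so the lever may have eased slightly off the stop then.
- **Sideways drag:** During the hold I also read up to about 10 N upwards on the tool. I put this down to friction on the blade. The fingers stayed on the lever's outer side, and by my estimate the gripper's links passed well above the bar.
- **After release:** The side images from before and after match: the lever is fully out and the flask and jar have not moved. The cork ring is in the same place in the top view. Residual force on the tool was under 1 N.

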